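# Seat the teabag squeezer, then hold the teapot lid open at 45 degrees

## Task

Get the pull-out tea rack ready for brewing: first lay the teabag squeezer from the worktop into its cradle on the rack, seated down in both saddles with its round paddle over the drip dish, and let go of it. Then open the steel teapot's hinged lid to 45 degrees from closed and hold it still there so that I can drop the teabags in; the lid falls shut by itself, so finish while still holding it at that angle. Leave the mugs, the sugar pot and everything else standing where they are.

Things in the scene. Friction and masses are not known exactly. Their poses are not given: they have to be found in the camera images.
- rack: White plastic pull-out rack, 460 (x) x 290 (y) mm, fixed. Origin: centre of its underside on the worktop. Floor top 10 mm above the worktop, rim 26 mm high; thin steel rail at the far (+x) end, 80 mm high. It carries teapot and cradle side by side (which is left varies), two mugs at the far end, the sugar pot at the near end.
- cradle: Grey plastic squeezer cradle fixed on the rack floor. Origin on its underside, x along it. Base x -122 to +96 mm, 46 wide, 6 high. Saddles 10 mm long at x = -65 and +35: flat seat 34 mm above origin, cheeks flaring from 24 mm apart at the seat to 44 at their tops, 53 high; fingers fit between the saddles. Tail stop face at x = -116, 46 high. Drip dish 54 mm across at x = +68.
- cradle_paddle_seat (a point): Where the centre of the squeezer's paddle lies when seated: 42 mm above the cradle's origin at x = +68 mm, y = 0, over the drip dish.
- cradle_tail_seat (a point): Where the squeezer's tail point (squeezer_tail) lies when seated: 42 mm above the cradle's origin at x = -100 mm, y = 0.
- squeezer: Dark silicone teabag squeezer, stiff, one piece, about 60 g, lying loose on the worktop right (-y) of the rack. Square bar 16 x 16 mm from x = -105 to +50 mm, ending in a round flat paddle 40 mm across, 16 mm thick, centred at x = +68 mm; 193 mm overall. Origin on its underside, x along the bar towards the paddle, z up.
- squeezer_grip (a point): Point on the bar at the squeezer's x = -15 mm, mid-thickness (8 mm above its underside), close to its balance point; when seated it lies midway between the two saddles. Pinch across the bar (along the squeezer's y), 16 mm wide.
- squeezer_paddle (a point): Centre of the paddle, mid-thickness (squeezer's x = +68 mm, z = 8 mm).
- squeezer_tail (a point): Point near the plain end of the bar, mid-thickness (squeezer's x = -100 mm, z = 8 mm).
- teapot: Steel teapot, fixed on the rack floor. Origin: centre of its underside; its x axis points from the black loop handle (towards the robot, reaching x = -106 mm, below 100 mm height) to the spout (reaching x = +105 mm, below 110 mm). Body about 124 mm across, rim 110 mm above the origin. Its hinged lid sits on top.
- lid_hinge (a point): Middle of the lid's hinge, on the handle side: teapot's x = -56 mm, 112 mm above its origin. The hinge axis is the teapot's y axis, so the edge on the spout side rises.
- lid_knob (a point): Centre of the lid's black upright coin-shaped knob, 26 mm across, 12 mm thick along the teapot's y axis (pinch its flat faces along y). Lid shut: 82 mm from the hinge towards the spout and 34 mm above the hinge; it moves and turns with the lid (axes as the teapot's when shut). The lid's top is about 28 mm below it; nothing stands beside or above it.
- teapot_lid (a joint): Opening angle of the teapot lid in rad: 0 shut, grows as the spout-side edge rises (0.785 = 45 degrees), limit 1.75. Steel lid 108 mm across, about 140 g, hardly any hinge friction: it falls shut when let go anywhere below about 70 degrees.
- mug_a: Glass mug, 74 mm across, 90 mm high, with a handle; stands loose at the far end of the rack. Origin: centre of its underside.
- mug_b: Second glass mug, the same, beside the first.
- sugar_pot: White ceramic sugar pot with a notched lid, 80 mm across, 92 mm high, loose at the near end of the rack. Origin: centre of its underside.
- tea_tin: Round tea tin, 72 mm across, 120 mm high, loose on the worktop left of the rack. Origin: centre of its underside.
- honey_jar: Amber honey jar, 66 mm across, 100 mm high, loose on the worktop left of the rack. Origin: centre of its underside.
- spoon: Steel spoon, 150 mm long, lying loose on the worktop right of the rack, beyond the squeezer. Origin: its underside.
Not all that is in view belongs to the job. Leave any red look-alike of the squeezer alone.

How it is judged:
On the way, in this order (a step that is already met when the one before it is completed fails the run):
1. the squeezer lies seated in both saddles of its cradle, paddle over the drip dish, and is let go (horizontal distance between squeezer_paddle and cradle_paddle_seat below 0.016 m and horizontal distance between squeezer_tail and cradle_tail_seat below 0.016 m and z of squeezer_paddle in the frame of cradle between 0.037 and 0.048 m and z of squeezer_tail in the frame of cradle between 0.037 and 0.048 m and contact force between the fingers and squeezer below 0.1 N and linear speed of squeezer below 0.03 m/s and value of joint teapot_lid below 0.3 rad), for 0.3 s.
2. the lid is raised to 45 degrees and held (value of joint teapot_lid between 0.663 and 0.908 rad and contact force between the fingers and teapot above 0.2 N), for 0.3 s.
At the end, for the whole second after the job is handed in: Lid 45 degrees open (within 7), still, held by the fingers (over 0.2 N), not propped on squeezer or spoon; squeezer released and at rest down in both saddles, paddle over the dish (paddle and tail points within 16 mm sideways and 5 mm in height of their seats) (all of step 2 and velocity of joint teapot_lid between -0.1 and 0.1 rad/s and contact force between each of squeezer, spoon and teapot below 0.05 N and horizontal distance between squeezer_paddle and cradle_paddle_seat below 0.016 m and horizontal distance between squeezer_tail and cradle_tail_seat below 0.016 m and z of squeezer_paddle in the frame of cradle between 0.037 and 0.048 m and z of squeezer_tail in the frame of cradle between 0.037 and 0.048 m and contact force between the fingers and squeezer below 0.1 N and linear speed of squeezer below 0.03 m/s); the arm keeps its last pose, push and grip.
It fails at once if a glass mug is pushed more than 30 mm or tipped over (distance of any of mug_a, mug_b from where it was at the start of the episode above 0.03 m or angle between any of mug_a, mug_b's own z axis and vertical above 0.5 rad).
It fails at once if the sugar pot is pushed more than 30 mm or tipped over (distance of sugar_pot from where it was at the start of the episode above 0.03 m or angle between sugar_pot's own z axis and vertical above 0.5 rad).
It fails at once if the tea tin, honey jar or spoon is pushed more than 30 mm or tipped over (distance of any of tea_tin, honey_jar, spoon from where it was at the start of the episode above 0.03 m or angle between any of tea_tin, honey_jar's own z axis and vertical above 0.5 rad).
It also fails if it takes over 59 s, if anything falls off the work surface, if the arm or the gripper's body presses on something with over 40 N, if the wrist force passes 120 N, or if a joint passes its speed limit or range.

## Robot

A 6-joint arm with a two-finger parallel gripper is mounted at the origin on the work surface. World frame = base frame: x ahead of the robot, y to its left, z up, the work surface at z = 0. Lengths are in m, angles in rad, forces in N, time in s.
With the tool pointing down it reaches from about 0.225 to 0.725 m from the base axis. Payload 3.1 kg.
Tool frame: the origin (TCP) lies midway between the tips of the shut fingers; the grasp point (between the pads) lies 19 mm behind it; z points along the fingers, y is the line along which they close (so a half turn about z gives the same grasp; the last joint's range is limited). The gripper opens to 85 mm and grips with 20 to 120 N. Pads are 22 mm wide; open, the fingers measure 114 mm over their backs; the gripper's body (76 mm by 85 mm) begins 54 mm behind the grasp point. The pads swing forward as they close: fully open they stand 13 mm farther back than shut.
Start: joints at [1.116, 0.048, 0.099, 1.622, 0, 1.443], TCP at [0.169, 0.497, 0.231] pointing down, gripper open.
Joint ranges: [-2.91, 2.91], [-0.99, 1.94], [-1.21, 1.42], [-2.12, 2.29], [-1.49, 1.47], [-3.14, 3.14]. Speed limits (rad/s): [2.79, 2.79, 3.14, 3.14, 3.14, 3.14].

## Interface

Orientations are given as a rotation vector (axis times angle).
In Python, from bench import manip, cams gives the robot as it stands.
- The arm moves only by the shell command python3 -m crank 'ROWS' [FORCE]. ROWS is JSON, a list of rows, each a list of 3 entries, a list of its own where there are three numbers: the shift along the tool's x, y, z each as a share of 0.3 m, from -1 to 1, then the turn, a rotation vector about the tool's x, y, z each as a share of 1.5 rad, from -1 to 1, then the opening, from -1 (shut) to 1 (fully open). A call has 1 to 8 rows; each row is the pose to reach, as a shift and turn from the pose commanded when the call began, along the tool's axes at that moment; what a row does not reach only later rows make up. A row lasts 1/8 s, in which the tool goes at most 62.5 mm and 10.7 degrees, less where a joint would pass 70% of its speed; a pose out of reach is approached as far as the arm can. A call with a number of a shift or a turn outside -1 to 1 is refused whole. A call with a gripper value outside its range is refused whole. The fingers move at their own pace and stop on an object; FORCE is the grip in N (left out, the last holds). Time passes only in rows, so rows that repeat a pose let the fingers close. It gives the time, the measured TCP pose, the force, the opening and the grip force at its end, in the units of the state.
- manip.state(): the state, without advancing time (a new reading comes with each control period).
- cams.snapshot(name): name is "side" or "top" or "wrist"; returns a dict with "color" (480x640x3 uint8, red, green, blue), "K" (3x3 intrinsics, pixels), "R" (3x3) and "t" (3): a world point X has camera coordinates R X + t. Camera axes: x right, y down, z forward; pixel columns grow to the right and rows downward; lengths in m; the calibration is good to about 2 mm. A picture is of the moment at which its call begins. There is no depth.
- manip.job_done(): hands the job in; it is judged then, once.
The state is a dict: "time": time; "joint_positions": joint angles; "dq": joint speeds; "effort": joint torques, N m; "tool_pos": TCP position; "tcp_rot": TCP orientation; "ft_force": force on the tool from outside, world axes, zero at the start; "torque": the same for the moment, N m; "finger_gap": finger opening in m; "finger_force": force on a finger pad.
Only numpy, scipy, OpenCV 4.12 (cv2) and the standard library are available. Lean on these libraries where they do the work, as an engineer would, in place of code of your own. Each camera call takes 0.05 s, during which the arm holds its last target. There are 200 camera calls.

## Working session

There is one attempt and no reset: what is moved stays moved. The work goes in short steps, Python scripts to look and compute and a shell command to move; the robot and the scene stay as the last step left them, time stands still between calls to the robot, and variables do not carry over. Pictures are saved under pics/ and viewed, at most 10 in all, crops included, and the job is handed in when it is done.

```bash
mkdir -p pics; python3 - <<'E'
from bench import manip, cams
import cv2
for n in ("top","side"):
    s=cams.snapshot(n); cv2.imwrite(f"pics/{n}0.png",s["color"][:,:,::-1]); print(n,s["K"].tolist(),s["R"].round(4).tolist(),s["t"].round(4).tolist())
print(manip.state())
E
```

```text
top [[472.03037067936367, 0.0, 315.20568158208533], [0.0, 472.03037067936367, 240.0013544086622], [0.0, 0.0, 1.0]] [[-0.0271, -0.9995, -0.0148], [-0.9964, 0.0282, -0.0797], [0.0801, 0.0126, -0.9967]] [-0.0274, 0.5522, 1.2276]
side [[624.6367871906832, 0.0, 324.93614655367384], [0.0, 624.6367871906832, 224.61897302161245], [0.0, 0.0, 1.0]] [[0.9055, -0.424, 0.0167], [-0.2437, -0.5521, -0.7974], [0.3473, 0.718, -0.6033]] [-0.5194, 0.2021, 1.6932]
{'time': 0.1, 'joint_positions': array([ 1.11617752e+00,  4.86584140e-02,  9.77130906e-02,  1.62202000e+00,
       -8.14032500e-06,  1.44301464e+00]), 'dq': array([-1.50399239e-03, -2.12184847e-03,  4.80109902e-03, -1.53367567e-03,
        6.36261750e-05,  6.94572703e-04]), 'effort': array([ 2.60373890e-03, -3.39852691e+01,  3.20934749e+01,  1.58806506e-02,
       -1.35047426e-04,  1.78836990e-05]), 'tool_pos': array([0.16830145, 0.49668499, 0.23022298]), 'tcp_rot': array([-0.51101217, -3.09912842,  0.00326665]), 'ft_force': array([-0.34109042, -0.26887122, -0.55462246]), 'torque': array([ 0.03889262, -0.03710056,  0.04244484]), 'finger_force': 0.0, 'finger_gap': 0.08552633998064771}
```

View pics/top0.png

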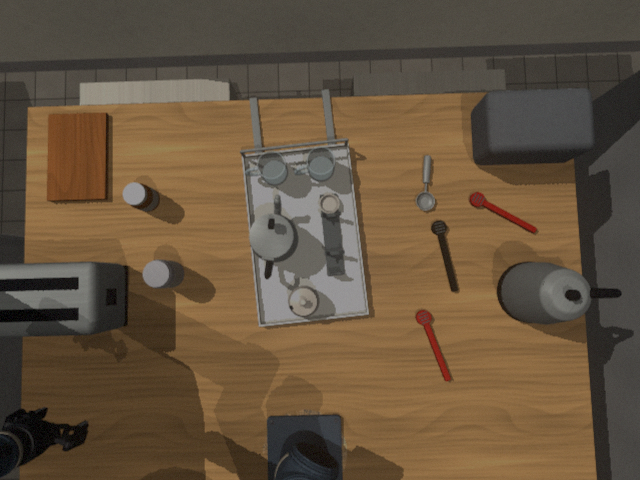

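View pics/side0.png

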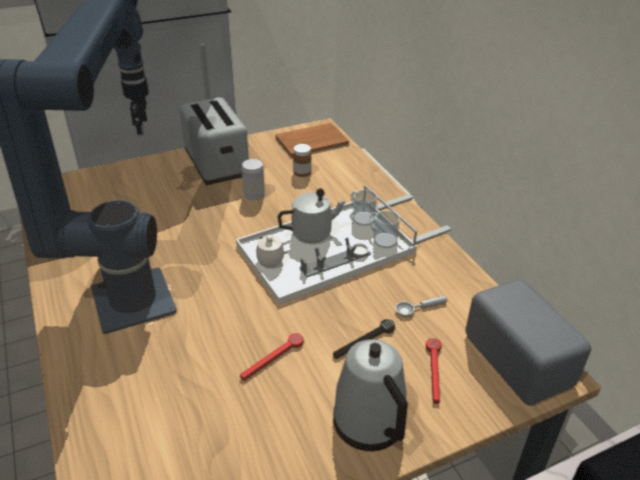

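The top view shows these squeezer-like items:
- Red one at (480,200)–(535,232).
- Red one at (425,317)–(448,380).
- Dark one at (439,228)–(455,290), which fits because it is dark silicone to the right of the rack.

The steel teapot on the rack is at (272,238), and the cradle is at (332,240). The kettle at (545,295) is not part of the job. I'll confirm in an enlarged crop.

```bash
cat > h.py <<'E'
import numpy as np, cv2
from bench import manip, cams
from scipy.spatial.transform import Rotation as Ro
def ray(s,uv,z):
    "world point at height z seen at pixel uv"
    d=s["R"].T@np.linalg.solve(s["K"],[uv[0],uv[1],1]); c=-s["R"].T@s["t"]
    return c+d*(z-c[2])/d[2]
def proj(s,X):
    p=s["K"]@(s["R"]@np.asarray(X)+s["t"]); return p[:2]/p[2]
def crop(s,x,y,w,h,k,name):
    cv2.imwrite(name,cv2.resize(s["color"][y:y+h,x:x+w,::-1],None,fx=k,fy=k,interpolation=cv2.INTER_CUBIC))
E
python3 - <<'E'
from h import *
s=cams.snapshot("top"); crop(s,235,130,240,200,3,"pics/topc.png")
E
```

```text
(no output)
```

View pics/topc.png

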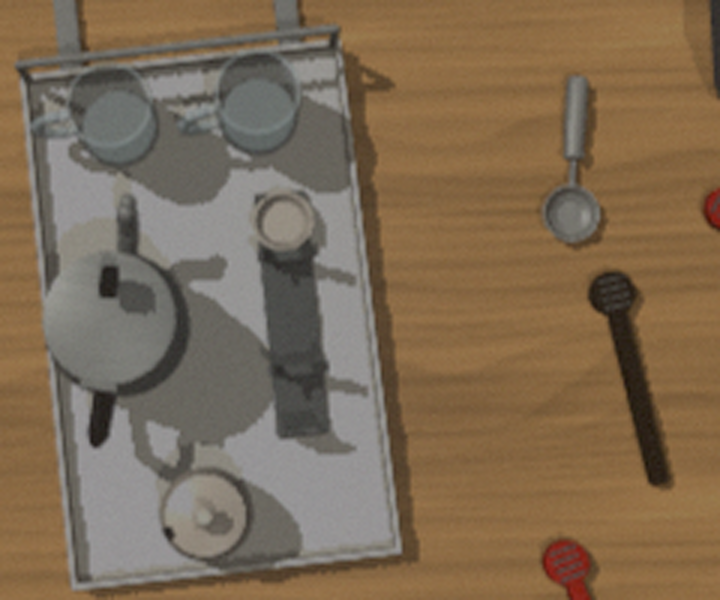

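The crop confirms the dark squeezer: paddle at crop (613,293), tail end at (660,484). It also shows the cradle dish at (284,220), the tail stop at about (303,434), the knob at (108,281) and the teapot handle end at (100,435). Next I'll measure these.

```bash
python3 - <<'E'
from h import *
s=cams.snapshot("top")
P=lambda x,y,z:ray(s,(235+x/3-.33,130+y/3-.33),z)
pts=dict(pad=(613,293,.016),tail=(660,484,.016),NL=(75,586,.026),NR=(400,552,.026),FR=(345,45,.026),FL=(22,82,.026),dish=(284,220,.025),stopL=(277,437,.016),stopR=(328,432,.016),s1L=(258,252,.063),s1R=(313,250,.063),s2L=(270,362,.063),s2R=(327,366,.063),knob=(109,281,.169),handle=(99,440,.08),spout=(126,198,.115),lidc=(112,320,.122),spoonb=(572,213,.005),sugar=(205,512,.1),mugBtop=(258,91,.1))
R={k:P(*v) for k,v in pts.items()}
for k,v in R.items(): print(k,v.round(4))
def a(p,q): d=R[q]-R[p]; return np.degrees(np.arctan2(d[1],d[0])).round(2),np.hypot(d[0],d[1]).round(4)
for p in [("tail","pad"),("NL","NR"),("NR","FR"),("NL","FL"),("handle","spout"),("stopL","dish"),("stopR","dish"),("s2L","s1L"),("s2R","s1R")]: print(p,a(*p))
E
```

```text
pad [ 0.5761 -0.3721  0.016 ]
tail [ 0.4071 -0.405   0.016 ]
NL [0.333  0.1079 0.026 ]
NR [ 0.3549 -0.1749  0.026 ]
FR [ 0.8044 -0.142   0.026 ]
FL [0.7797 0.1475 0.026 ]
dish [ 0.6485 -0.0829  0.025 ]
stopL [ 0.4572 -0.0713  0.016 ]
stopR [ 0.4604 -0.1163  0.016 ]
s1L [ 0.6154 -0.0591  0.063 ]
s1R [ 0.6158 -0.1062  0.063 ]
s2L [ 0.5208 -0.0667  0.063 ]
s2R [ 0.516 -0.115  0.063]
knob [0.5815 0.0579 0.169 ]
handle [0.4584 0.0784 0.08  ]
spout [0.6563 0.0483 0.115 ]
lidc [0.5552 0.0611 0.122 ]
spoonb [ 0.6504 -0.3417  0.005 ]
sugar [ 0.3972 -0.0097  0.1   ]
mugBtop [ 0.7463 -0.0629  0.1   ]
('tail', 'pad') (np.float64(11.01), np.float64(0.1722))
('NL', 'NR') (np.float64(-85.57), np.float64(0.2836))
('NR', 'FR') (np.float64(4.18), np.float64(0.4507))
('NL', 'FL') (np.float64(5.06), np.float64(0.4485))
('handle', 'spout') (np.float64(-8.65), np.float64(0.2001))
('stopL', 'dish') (np.float64(-3.49), np.float64(0.1916))
('stopR', 'dish') (np.float64(10.05), np.float64(0.191))
('s2L', 's1L') (np.float64(4.57), np.float64(0.0949))
('s2R', 's1R') (np.float64(5.04), np.float64(0.1001))
```

```bash
cat >> h.py <<'E'
def Rdown(yaw,pitch=0):
    "tool pointing down, pinching along the y of an object with this yaw (deg); pitch turns fingers forward"
    return Ro.from_euler("z",yaw,degrees=True)*Ro.from_euler("y",-pitch,degrees=True)*Ro.from_matrix(np.diag([-1.,1,-1]))
def go(p,R):
    s=manip.state(); C=Ro.from_rotvec(s["tcp_rot"])
    d=C.inv().apply(np.array(p)-s["tool_pos"])/.3; r=(C.inv()*R).as_rotvec()/1.5
    print("tcp",s["tool_pos"].round(4),"t",round(s["time"],2),"shift",d.round(3),"turn",r.round(3),"gap",round(s["finger_gap"],4))
E
python3 -c "
from h import *
go([.495,-.388,.23],Rdown(11))"
```

```text
tcp [0.1684 0.4969 0.2306] t 0.2 shift [-1.978 -2.444  0.005] turn [-0.001 -0.    -0.346] gap 0.0855
```

```bash
python3 -m crank '[[[-0.66,-0.815,0],[0,0,0],1],[[-0.66,-0.815,0],[0,0,0],1],[[-0.66,-0.815,0],[0,0,0],1],[[-0.66,-0.815,0],[0,0,0],1],[[-0.66,-0.815,0],[0,0,0],1],[[-0.66,-0.815,0],[0,0,0],1],[[-0.66,-0.815,0],[0,0,0],1],[[-0.66,-0.815,0],[0,0,0],1]]'
python3 -m crank '[[[-0.66,-0.815,0],[0,0,0],1],[[-0.66,-0.815,0],[0,0,0],1],[[-0.66,-0.815,0],[0,0,0],1],[[-0.66,-0.815,0],[0,0,0],1],[[-0.66,-0.815,0],[0,0,0],1],[[-0.66,-0.815,0],[0,0,0],1],[[-0.66,-0.815,0],[0,0,0],1],[[-0.66,-0.815,0],[0,0,0],1]]'
python3 -m crank '[[[-0.66,-0.815,0],[0,0,-0.346],1],[[-0.66,-0.815,0],[0,0,-0.346],1],[[-0.66,-0.815,0],[0,0,-0.346],1],[[-0.66,-0.815,0],[0,0,-0.346],1],[[-0.66,-0.815,0],[0,0,-0.346],1],[[-0.66,-0.815,0],[0,0,-0.346],1],[[-0.66,-0.815,0],[0,0,-0.346],1],[[-0.66,-0.815,0],[0,0,-0.346],1]]'
python3 - <<'E'
from h import *
go([.495,-.388,.1],Rdown(11))
s=cams.snapshot("wrist"); cv2.imwrite("pics/w1.png",s["color"][:,:,::-1])
for X in ([.576,-.372,.016],[.4071,-.405,.016],[.495,-.388,.016]): print(proj(s,X).round(1))
E
```

```text
time: 1.2
tool_pos: [0.277, 0.2033, 0.2312]
tcp_rot: [-0.507, -3.1, -0.0]
ft_force: [-0.7, 0.3, 0.7]
finger_gap: 0.0856
finger_force: 0.0
time: 2.2
tool_pos: [0.3866, -0.0911, 0.2314]
tcp_rot: [-0.505, -3.1, -0.001]
ft_force: [-0.6, 0.6, -0.2]
finger_gap: 0.0854
finger_force: 0.0
time: 3.2
tool_pos: [0.4961, -0.3861, 0.2329]
tcp_rot: [-0.305, 3.126, -0.001]
ft_force: [0.5, 0.7, 0.9]
finger_gap: 0.0855
finger_force: 0.0
tcp [ 0.4961 -0.3861  0.2329] t 3.2 shift [ 0.005 -0.005  0.443] turn [-0.001  0.001  0.002] gap 0.0855
[319.7 281.7]
[319.8 109.2]
[319.6 205.1]
```

View pics/w1.png

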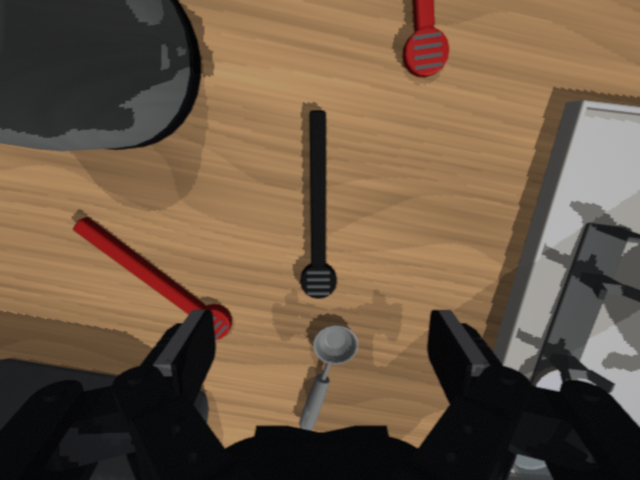

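The wrist view shows the dark squeezer with its paddle at (319,280) and tail at (318,110). That is within 2 px of my prediction, so I'll descend and grip.

```bash
python3 -m crank '[[[0.005,-0.005,0.4],[0,0,0],1],[[0.005,-0.005,0.4],[0,0,0],1],[[0.005,-0.005,0.66],[0,0,0],1],[[0.005,-0.005,0.66],[0,0,0],1],[[0.005,-0.005,0.72],[0,0,0],1],[[0.005,-0.005,0.76],[0,0,0],1],[[0.005,-0.005,0.76],[0,0,0],1]]' 40
python3 -m crank '[[[0,0,0],[0,0,0],-1],[[0,0,0],[0,0,0],-1],[[0,0,0],[0,0,0],-1],[[0,0,0],[0,0,0],-1],[[0,0,0],[0,0,0],-1],[[0,0,0],[0,0,0],-1],[[0,0,0],[0,0,0],-1],[[0,0,0],[0,0,0],-1]]' 40
```

```text
time: 4.12
tool_pos: [0.495, -0.3904, 0.0042]
tcp_rot: [-0.301, 3.126, -0.002]
ft_force: [0.3, -0.1, 0.0]
finger_gap: 0.0853
finger_force: 0.0
time: 5.12
tool_pos: [0.4947, -0.3902, 0.0038]
tcp_rot: [-0.301, 3.127, -0.001]
ft_force: [0.3, -0.2, 3.5]
finger_gap: 0.0151
finger_force: 41.3
```

```bash
python3 -m crank '[[[0,0,-0.15],[0,0,0],-1],[[0,0,-0.3],[0,0,0],-1],[[0,0,-0.5],[0,0,0],-1],[[0,0,-0.5],[0,0,0],-1],[[0,0,-0.5],[0,0,0],-1]]'
python3 -c "
from h import *
go([.566,-.0875,.15],Rdown(4))"
```

```text
time: 5.75
tool_pos: [0.4942, -0.3897, 0.1526]
tcp_rot: [0.301, -3.127, -0.001]
ft_force: [-0.4, 0.1, -1.4]
finger_gap: 0.0147
finger_force: 40.9
tcp [ 0.4942 -0.3897  0.1526] t 5.75 shift [-0.427  0.943  0.009] turn [ 0.    -0.     0.082] gap 0.0147
```

```bash
python3 -m crank '[[[-0.1,0.2,0],[0,0,0.08],-1],[[-0.2,0.4,0],[0,0,0.08],-1],[[-0.3,0.6,0],[0,0,0.08],-1],[[-0.43,0.8,0],[0,0,0.08],-1],[[-0.43,0.9,0],[0,0,0.08],-1],[[-0.43,0.94,0],[0,0,0.08],-1],[[-0.43,0.94,0],[0,0,0.08],-1],[[-0.43,0.94,0],[0,0,0.08],-1]]'
python3 - <<'E'
from h import *
go([.566,-.0875,.047],Rdown(4))
s=cams.snapshot("wrist"); cv2.imwrite("pics/w2.png",s["color"][:,:,::-1])
c=np.array([.5807,-.0876,.01]);R=Ro.from_euler("z",4,degrees=True)
for n,p in dict(dish=[.068,0,.012],s1L=[.035,.022,.053],s1R=[.035,-.022,.053],s2L=[-.065,.022,.053],s2R=[-.065,-.022,.053],eL=[-.122,.023,.006],eR=[-.122,-.023,.006],stopL=[-.122,.023,.046]).items(): print(n,proj(s,c+R.apply(p)).round(1))
E
```

```text
time: 6.75
tool_pos: [0.5666, -0.0897, 0.1522]
tcp_rot: [0.111, -3.138, 0.0]
ft_force: [0.3, -0.1, -0.9]
finger_gap: 0.015
finger_force: 40.9
tcp [ 0.5666 -0.0897  0.1522] t 6.75 shift [0.001 0.008 0.351] turn [-0.    -0.001  0.001] gap 0.015
dish [322.3 325.5]
s1L [353.8 314.2]
s1R [291.3 314.1]
s2L [358.2 170.3]
s2R [287.4 170.3]
eL [355.7  79.6]
eR [289.6  79.6]
stopL [361.7  71.6]
```

View pics/w2.png

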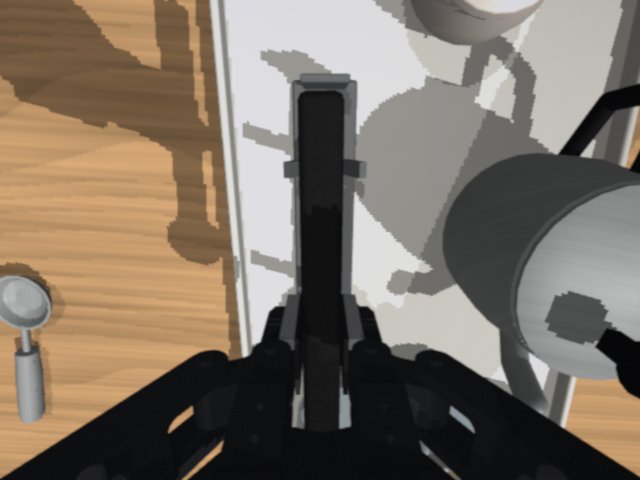

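The wrist view shows the squeezer lined up over the cradle: saddle at row 169, columns 284–366, and base end at row 80, columns 291–357. The cradle sits about 1 mm further towards +y than predicted, so I'll correct for that and lower.

```bash
python3 -m crank '[[[0,0.011,0.1],[0,0,0],-1],[[0,0.011,0.2],[0,0,0],-1],[[0,0.011,0.28],[0,0,0],-1],[[0,0.011,0.31],[0,0,0],-1],[[0,0.011,0.33],[0,0,0],-1],[[0,0.011,0.34],[0,0,0],-1],[[0,0.011,0.347],[0,0,0],-1],[[0,0.011,0.347],[0,0,0],-1]]'
```

```text
time: 7.8
tool_pos: [0.5673, -0.0852, 0.0497]
tcp_rot: [-0.114, 3.139, -0.001]
ft_force: [0.2, 0.9, -0.9]
finger_gap: 0.0149
finger_force: 40.9
```

```bash
python3 -m crank '[[[0,0,0.004],[0,0,0],-1],[[0,-0.003,0.008],[0,0,0],-1],[[0,-0.003,0.008],[0,0,0],-1]]'
python3 -m crank '[[[0,0,0],[0,0,0],-0.3],[[0,0,0],[0,0,0],-0.3],[[0,0,0],[0,0,0],-0.3],[[0,0,0],[0,0,0],-0.2],[[0,0,0],[0,0,0],-0.2],[[0,0,0],[0,0,0],-0.2]]'
```

```text
time: 8.18
tool_pos: [0.5674, -0.0856, 0.0477]
tcp_rot: [-0.114, 3.138, 0.001]
ft_force: [-1.5, 1.9, 4.9]
finger_gap: 0.0149
finger_force: 41.4
time: 8.93
tool_pos: [0.567, -0.0861, 0.0468]
tcp_rot: [0.113, -3.14, 0.0]
ft_force: [-1.0, -0.9, 1.2]
finger_gap: 0.0344
finger_force: 0.0
```

Contact was felt at 4.9 N, and the squeezer is released. I'll raise the arm straight up and check.

```bash
python3 -m crank '[[[0,0,-0.1],[0,0,0],-0.2],[[0,0,-0.2],[0,0,0],-0.2],[[0,0,-0.4],[0,0,0],-0.2],[[0,0,-0.6],[0,0,0],0.2],[[0,0,-0.6],[0,0,0],0.2],[[0,0,-0.6],[0,0,0],0.2]]'
python3 - <<'E'
from h import *
go([.5815,.0579,.25],Rdown(-8.5))
s=cams.snapshot("wrist"); w=s["color"][:,:,::-1]
b=cams.snapshot("side"); b=cv2.resize(b["color"][200:290,225:425,::-1],(640,288),interpolation=cv2.INTER_CUBIC)
cv2.imwrite("pics/w3.png",cv2.resize(np.vstack([w,b]),None,fx=.78,fy=.78,interpolation=cv2.INTER_AREA))
c=np.array([.5807,-.0866,.01]);R=Ro.from_euler("z",4,degrees=True)
for n,p in dict(pad=[.068,0,.05],tail=[-.105,0,.05],s1L=[.035,.022,.053],s1R=[.035,-.022,.053],s2L=[-.065,.022,.053],s2R=[-.065,-.022,.053]).items(): print(n,(proj(s,c+R.apply(p))*.78).round(1))
for n,p in dict(knob=[.5815,.0579,.156],handle=[.4584,.0784,.08],rimc=[.5552,.0611,.122]).items(): print(n,(proj(s,p)*.78).round(1))
E
```

```text
time: 9.68
tool_pos: [0.5672, -0.0861, 0.2269]
tcp_rot: [-0.113, 3.139, -0.0]
ft_force: [0.1, 0.2, -0.6]
finger_gap: 0.0513
finger_force: 0.0
tcp [ 0.5672 -0.0861  0.2269] t 9.68 shift [-0.082  0.475 -0.077] turn [-0.     0.     0.147] gap 0.0513
pad [249.1 237. ]
tail [249.2  82.7]
s1L [268.2 212.4]
s1R [230.  212.3]
s2L [270.2 123.4]
s2R [228.1 123.4]
knob [425.3 228.8]
handle [433.6  75.8]
rimc [414.4 186. ]
```

View pics/w3.png

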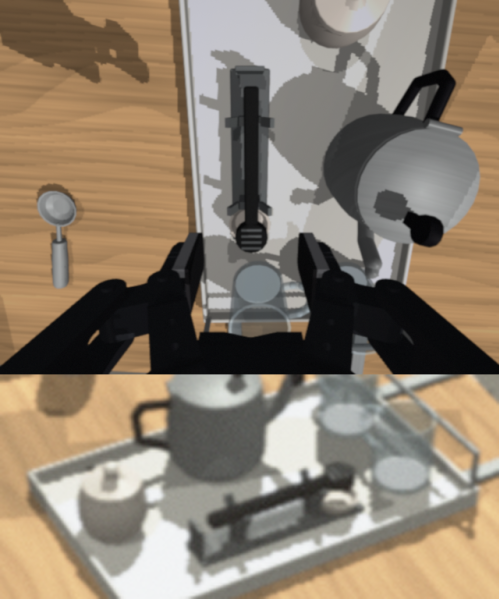

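The squeezer is seated between the cheeks of both saddles, with its paddle at (251,238) over the dish and its tail at (250,87). I'll check its height in the side view and move above the knob.

```bash
python3 -m crank '[[[-0.08,0,-0.08],[0,0,0],1],[[-0.08,0.2,-0.08],[0,0,0.147],1],[[-0.08,0.4,-0.08],[0,0,0.147],1],[[-0.08,0.475,-0.08],[0,0,0.147],1],[[-0.08,0.475,-0.08],[0,0,0.147],1],[[-0.08,0.475,-0.08],[0,0,0.147],1]]'
python3 - <<'E'
from h import *
go([.5815,.0579,.142],Rdown(-8.5))
s=cams.snapshot("wrist"); w=s["color"][:,:,::-1]
t=cams.snapshot("side"); f=lambda p:((proj(t,p)-[225,200])*[3.2*.78]*2+[0,374.4]).round(0)
c=np.array([.5807,-.0866,.01]);R=Ro.from_euler("z",4,degrees=True)
print("side pad,tailend",f(c+R.apply([.068,0,.05])),f(c+R.apply([-.103,0,.05])))
cv2.imwrite("pics/w4.png",w)
for n,p in dict(knob=[.5815,.0579,.156],knobtop=[.5815,.0579,.169],handle=[.4584,.0784,.08],rimc=[.5552,.0611,.122]).items(): print(n,proj(s,p).round(1))
E
```

```text
time: 10.52
tool_pos: [0.5802, 0.0571, 0.2493]
tcp_rot: [-0.233, -3.13, 0.001]
ft_force: [0.5, 0.4, -0.5]
finger_gap: 0.0853
finger_force: 0.0
tcp [0.5802 0.0571 0.2493] t 10.53 shift [-0.005  0.004  0.358] turn [-0.001 -0.002 -0.   ] gap 0.0853
side pad,tailend [676. 568.] [417. 656.]
knob [322.4 247.7]
knobtop [322.5 254.1]
handle [324.9  62.7]
rimc [321.3 199.3]
```

View pics/w4.png

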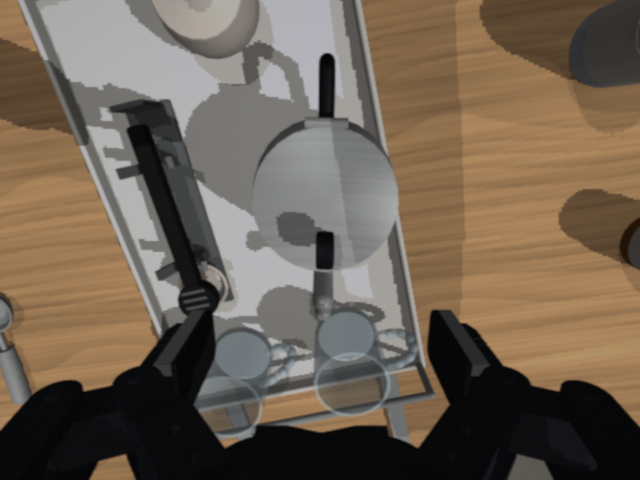

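The side view matches the seated height to within about 2 mm. In the wrist view the knob is at (325,250), 2–3 px to the +y side of prediction, and the handle, hinge and knob all line up at column 325–326. So the yaw is right, and I'll shift 2 mm, descend and pinch.

```bash
python3 -m crank '[[[-0.005,0.01,0.15],[0,0,0],1],[[-0.005,0.01,0.28],[0,0,0],1],[[-0.005,0.01,0.33],[0,0,0],1],[[-0.005,0.01,0.358],[0,0,0],1],[[-0.005,0.01,0.358],[0,0,0],1],[[-0.005,0.01,0.358],[0,0,0],1]]'
python3 -m crank '[[[0,0,0],[0,0,0],-1],[[0,0,0],[0,0,0],-1],[[0,0,0],[0,0,0],-1],[[0,0,0],[0,0,0],-1],[[0,0,0],[0,0,0],-1],[[0,0,0],[0,0,0],-1],[[0,0,0],[0,0,0],-1],[[0,0,0],[0,0,0],-1]]' 40
python3 - <<'E'
from h import *
# lid arc: hinge relative to knob is (-82,-34) mm; the tool turns rigidly about the hinge
s=manip.state(); C=Ro.from_rotvec(s["tcp_rot"]); print(s["tool_pos"].round(4),C.as_matrix().round(3).tolist(),s["ft_force"].round(2))
Y=Ro.from_euler("z",-8.5,degrees=True)
h=np.array([s["tool_pos"][0],s["tool_pos"][1],.156])-Y.apply([.082,0,.034]); print("hinge",h.round(4))
for a in range(5,50,5):
    r=Ro.from_rotvec(Y.apply([0,-np.radians(a),0])); p=h+r.apply(s["tool_pos"]-h)
    print(a,(C.inv().apply(p-s["tool_pos"])/.3).round(3),((C.inv()*r*C).as_rotvec()/1.5).round(3),p.round(3))
E
```

```text
time: 11.38
tool_pos: [0.5838, 0.0604, 0.1454]
tcp_rot: [0.233, 3.13, 0.0]
ft_force: [-0.8, 0.1, -0.5]
finger_gap: 0.0851
finger_force: 0.0
time: 12.38
tool_pos: [0.5824, 0.0591, 0.1436]
tcp_rot: [-0.235, -3.133, 0.004]
ft_force: [-1.7, -5.2, 2.2]
finger_gap: 0.0112
finger_force: 41.0
[0.5824 0.0591 0.1436] [[-0.989, 0.149, -0.0], [0.149, 0.989, -0.003], [0.0, -0.003, -1.0]] [-1.69 -5.21  2.22]
hinge [0.5013 0.0713 0.122 ]
5 [ 0.007 -0.    -0.024] [-0.    -0.058  0.   ] [0.58  0.059 0.151]
10 [ 0.017 -0.    -0.046] [-0.    -0.116  0.   ] [0.577 0.06  0.157]
15 [ 0.028 -0.    -0.068] [-0.    -0.175  0.   ] [0.574 0.06  0.164]
20 [ 0.041 -0.    -0.089] [-0.    -0.233  0.001] [0.57  0.061 0.17 ]
25 [ 0.056 -0.    -0.109] [-0.    -0.291  0.001] [0.566 0.062 0.176]
30 [ 0.073 -0.    -0.127] [-0.001 -0.349  0.001] [0.561 0.062 0.182]
35 [ 0.091 -0.001 -0.144] [-0.001 -0.407  0.001] [0.556 0.063 0.187]
40 [ 0.11  -0.001 -0.159] [-0.001 -0.465  0.001] [0.55  0.064 0.191]
45 [ 0.131 -0.001 -0.172] [-0.001 -0.524  0.001] [0.544 0.065 0.195]
```

```bash
python3 -m crank '[[[0.007,-0.004,-0.024],[0,-0.058,0],-1],[[0.017,-0.004,-0.046],[0,-0.116,0],-1],[[0.028,-0.004,-0.068],[0,-0.175,0],-1],[[0.041,-0.004,-0.089],[0,-0.233,0],-1],[[0.041,-0.004,-0.089],[0,-0.233,0],-1]]'
python3 - <<'E'
from h import *
s=manip.state(); C=Ro.from_rotvec(s["tcp_rot"])
print((C.apply([0,0,1])).round(3), s["ft_force"].round(2), s["torque"].round(2))
Y=Ro.from_euler("z",-8.5,degrees=True); h=np.array([.5013,.0713,.122]); p0=np.array([.5824,.0591,.1436])
C0=Y*Ro.from_matrix(np.diag([-1.,1,-1]))
for a in range(20,46,5):
    r=Ro.from_rotvec(Y.apply([0,-np.radians(a),0])); p=h+r.apply(p0-h); T=r*C0
    r0=Ro.from_rotvec(Y.apply([0,-np.radians(20),0])); q=h+r0.apply(p0-h); B=r0*C0
    print(a,(B.inv().apply(p-q)/.3).round(3),((B.inv()*T).as_rotvec()/1.5).round(3),p.round(3))
E
```

```text
time: 13.0
tool_pos: [0.5698, 0.0612, 0.1704]
tcp_rot: [0.207, 2.783, -0.037]
ft_force: [2.5, -1.3, -3.0]
finger_gap: 0.0112
finger_force: 40.6
[ 0.341 -0.051 -0.939] [ 2.45 -1.31 -2.97] [-0.47 -0.18 -0.53]
20 [0. 0. 0.] [0. 0. 0.] [0.57  0.061 0.17 ]
25 [ 0.007 -0.    -0.024] [-0.    -0.058 -0.   ] [0.566 0.062 0.176]
30 [ 0.017 -0.    -0.046] [ 0.    -0.116 -0.   ] [0.561 0.062 0.182]
35 [ 0.028 -0.    -0.068] [ 0.    -0.175 -0.   ] [0.555 0.063 0.187]
40 [ 0.041  0.    -0.089] [ 0.    -0.233 -0.   ] [0.55  0.064 0.191]
45 [ 0.056  0.    -0.109] [-0.    -0.291  0.   ] [0.544 0.065 0.195]
```

It follows the arc well with low forces, so I'll continue to 45°.

```bash
python3 -m crank '[[[0.007,0,-0.024],[0,-0.058,0],-1],[[0.017,0,-0.046],[0,-0.116,0],-1],[[0.028,0,-0.068],[0,-0.175,0],-1],[[0.041,0,-0.089],[0,-0.233,0],-1],[[0.056,0,-0.109],[0,-0.291,0],-1],[[0.056,0,-0.109],[0,-0.291,0],-1],[[0.056,0,-0.109],[0,-0.291,0],-1],[[0.056,0,-0.109],[0,-0.291,0],-1]]'
python3 - <<'E'
from h import *
s=manip.state(); C=Ro.from_rotvec(s["tcp_rot"]); z=C.apply([0,0,1])
g=s["tool_pos"]; d=g-np.array([.5013,.0713,.122])
print("tool pitch",np.degrees(np.arctan2(np.hypot(z[0],z[1]),-z[2])).round(1),"arc angle",(np.degrees(np.arctan2(d[2],np.hypot(d[0],d[1])))-np.degrees(np.arctan2(.0216,.082))).round(1),s["ft_force"].round(1),np.abs(s["dq"]).max().round(3))
b=cams.snapshot("side"); 
a=cv2.resize(b["color"][150:290,225:425,::-1],(800,560),interpolation=cv2.INTER_CUBIC)
cv2.imwrite("pics/fin.png",a)
E
```

```text
time: 14.0
tool_pos: [0.5436, 0.0656, 0.1944]
tcp_rot: [0.174, 2.354, -0.071]
ft_force: [1.3, 0.9, -1.8]
finger_gap: 0.0109
finger_force: 40.9
tool pitch 44.8 arc angle 44.7 [ 1.3  0.9 -1.8] 0.006
```

View pics/fin.png

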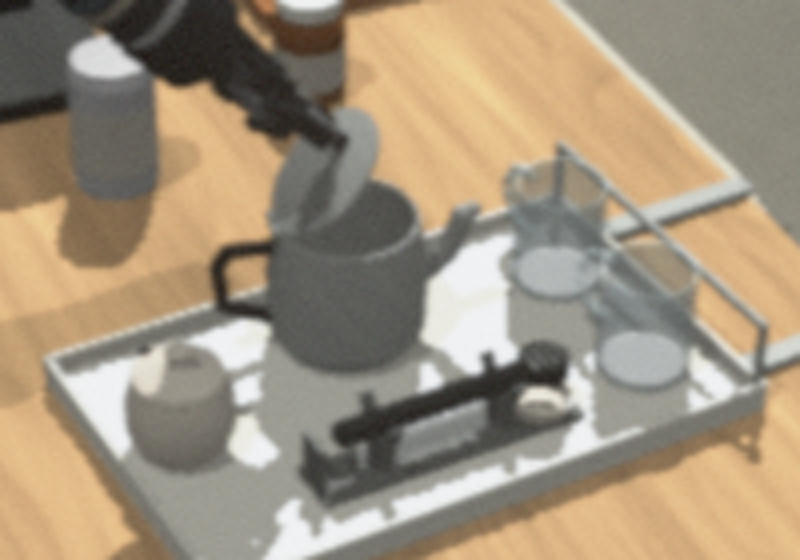

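The side view shows the lid (330,170) held open at about 45° by the fingers. The squeezer, (345,432) to (545,360), is seated in both saddles with its paddle over the dish, and everything else is still standing. I'll hand in.

```bash
python3 -m crank '[[[0,0,0],[0,0,0],-1],[[0,0,0],[0,0,0],-1],[[0,0,0],[0,0,0],-1],[[0,0,0],[0,0,0],-1]]'; python3 -c "
from bench import manip
print(manip.job_done())"
```

```text
time: 14.55
tool_pos: [0.5434, 0.0656, 0.1946]
tcp_rot: [0.174, 2.351, -0.071]
ft_force: [1.5, 3.3, -3.0]
finger_gap: 0.011
finger_force: 40.8
the job is handed in; nothing more can be done
None
```

The job is handed in at 14.6 s: the squeezer is seated in its cradle and released, and the gripper is holding the teapot lid still at about 45° (44.7° by my measurement); the hand-in gave no verdict.

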